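# Nest the kidney-shaped pin dishes

### The job

Tidy up the pin dishes: nest the two loose kidney-shaped enamel dishes, in either order, into the kidney-shaped dish on the cork mat so that the three make one stack, turning each so that its outline matches the one below and it sits down fully and level. The dish on the mat stays where it is, and the straight-sided oval dish is left alone.

Things in the scene. Friction and masses are not known exactly. Their poses are not given: they have to be found in the camera images.
- base_mid (a point): Dish to nest into, loose on a fixed cork mat (190x130x4 mm). One of 3 identical white enamel kidney dishes, 140 mm long, 50 high, a 56 mm wide band bent on an arc (centre-line radius 75 mm, +-0.6 rad, round ends). Point: mid-length, mid-width, 25 mm above its underside. x along its length, y across, towards the bulging side (hollow side and curled ends towards -y), z up. 0.11-0.18 kg.
- dish_a_mid (a point): Loose kidney dish on the table, identical (same sizes, point, axes). Grip it at mid-length across y, 56 mm between near-parallel walls. From 20 to 50 mm above its underside the wall is upright, 2.5 mm thick, the inside 51 mm wide; below is a smaller foot of like outline, 30 mm wide at the bottom, 40 at the top, where a flat shoulder juts out to the wall.
- dish_b_mid (a point): The other loose kidney dish on the table, identical (same sizes, point, axes). Nested the same way round, a dish's foot goes inside the wall of the dish below and its shoulder sits on that dish's rim: its point is then 30 mm above the other's. The foot has about 10 mm play all round as it enters, 5 mm when down.
- oval_mid (a point): A bystander: a straight oval enamel dish (a racetrack outline, not bent), 140 x 56 mm and 50 mm high, of the same make, on the table. Not to be moved. The point is at its centre, half-way up; x along its length.
Things that resemble listed ones, but are neither listed nor needed, are in the scene too. Leave any red look-alike of the part that bears dish_a_mid alone. Leave any green look-alike of the part that bears dish_b_mid alone.

How it is judged:
By the outcome, as a careful person would: the job done as asked, in the order asked, and still so for the second after the job is handed in, with the robot touching nothing.
It also fails if it takes over 58 s, if anything falls off the work surface, if the arm or the gripper's body presses on something with over 40 N, if the wrist force passes 120 N, or if a joint passes its speed limit or range.

### The arm

A 6-joint arm with a two-finger parallel gripper is mounted at the origin on the work surface. World frame = base frame: x ahead of the robot, y to its left, z up, the work surface at z = 0. Lengths are in m, angles in rad, forces in N, time in s.
With the tool pointing down it reaches from about 0.325 to 0.925 m from the base axis. Payload 3.1 kg.
Tool frame: the origin (TCP) lies midway between the tips of the shut fingers; the grasp point (between the pads) lies 19 mm behind it; z points along the fingers, y is the line along which they close (so a half turn about z gives the same grasp; the last joint's range is limited). The gripper opens to 85 mm and grips with 20 to 120 N. Pads are 22 mm wide; open, the fingers measure 114 mm over their backs; the gripper's body (76 mm by 85 mm) begins 54 mm behind the grasp point. The pads swing forward as they close: fully open they stand 13 mm farther back than shut.
Start: joints at [1.058, 0.217, 1.613, -0, 1.311, -0.112], TCP at [0.244, 0.575, 0.231] pointing down, gripper open.
Joint ranges: [-2.75, 2.75], [-0.78, 2.1], [0.31, 2.55], [-1.13, 4.27], [0.13, 2.63], [-2.58, 2.58]. Speed limits (rad/s): [2.79, 2.79, 3.14, 3.14, 3.14, 3.14].

### API

Orientations are given as a unit quaternion [w, x, y, z].
In Python, from workcell import read_state, get_image, hand_in, trace gives the robot as it stands.
- The arm moves only by the tool apply_moves, never from a script. Its argument "deltas" is a list of rows, each a list of 3 entries, a list of its own where there are three numbers: the shift along the world's x, y, z in mm, then the turn, a rotation vector about the world's x, y, z in rad, then the opening in per cent of the stroke, from 0 (shut) to 100 (fully open). In form: [[[tx, ty, tz], [ax, ay, az], grip], ...]. A call has 1 to 5 rows; each row shifts and turns the commanded pose from where the row before left it; what a row does not reach is not made up. A row lasts 1/10 s, in which the tool goes at most 50 mm and 8.59 degrees, less where a joint would pass 70% of its speed; a pose out of reach is approached as far as the arm can. A call is refused whole if a number of a shift passes 50 or a number of a turn 0.15, either way. A call with a gripper value outside its range is refused whole. The fingers move at their own pace and stop on an object; the grip force is fixed at half the most. Time passes only in rows, so rows that do not move let the fingers close. It gives the time, the measured TCP pose, the force, the opening and the grip force at its end, in the units of the state.
- read_state(): the state, without advancing time (a new reading comes with each control period).
- get_image(name): name is "scene" or "top"; returns a dict with "color" (384x512x3 uint8, blue, green, red), "fx", "fy", "cx", "cy" (pixels), "D" ([k1, k2, p1, p2, k3] as OpenCV has them; the pictures are not rectified), "rvec" (rotation vector, rad) and "tvec" (3), from world to camera coordinates, as OpenCV has them. Camera axes: x right, y down, z forward; pixel columns grow to the right and rows downward; lengths in m; the calibration is good to about 2 mm. A picture is of the moment at which its call begins. There is no depth.
- hand_in(): hands the job in; it is judged then, once.
Trained networks look in a picture, given as the dict that the camera call returned (one of the last four; its "shot" number tells which), for a name from the list of things; names that differ only in an ending like _2 or _b are one class to them, and where a whole thing is asked for, a point or a joint stands for the part that bears it (a point fixed in the world has none). Each returns a list of dicts, best first, with "confidence" (0 to 1); they miss things now and then, are a little off and sometimes report something else, mostly with a low value. They report only what shows in the picture. A call takes as long as a camera call. They do not tell look-alikes from the thing itself.
- trace(query, picture): "pixels" (384x512 bool, what is visible of it) and "bbox" ([centre column, centre row, width, height] in pixels, round what is visible of it).
The state is a dict: "time": time; "joint_positions": joint angles; "joint_vel": joint speeds; "joint_efforts": joint torques, N m; "ee_pos": TCP position; "orientation": TCP orientation; "contact_force": force on the tool from outside, world axes, zero at the start; "torque": the same for the moment, N m; "width": finger opening in m; "gripper_force": force on a finger pad.
Only numpy, scipy, OpenCV 4.12 (cv2) and the standard library are available. Lean on these libraries where they do the work, as an engineer would, in place of code of your own. Each camera call takes 0.05 s, during which the arm holds its last target. There are 200 camera calls.

## Working session

There is one attempt and no reset: what is moved stays moved. The work goes in short steps, Python scripts to look and compute and a tool call to move; the robot and the scene stay as the last step left them, time stands still between calls to the robot, and variables do not carry over. Pictures are saved under pics/ and viewed, at most 10 in all, crops included, and the job is handed in when it is done.

Besides the shell and the picture viewer there is one more tool, called as a command line: name --argument value ..., lists and objects as JSON in quotes. apply_moves: Moves the arm, as the interface text tells. Its arguments: {"type":"object","properties":{"deltas":{"type":"array","items":{"type":"array"}}},"required":["deltas"]}

```bash
mkdir -p pics; ls; python3 - <<'E'
from workcell import *
import cv2,numpy as np
s=read_state(); print({k:np.round(v,3).tolist() for k,v in s.items()})
for n in("top","scene"):
    p=get_image(n); cv2.imwrite(f"pics/{n}0.png",p["color"]); print(n,p["fx"],np.round(p["D"],3),-cv2.Rodrigues(np.array(p["rvec"]))[0].T@np.array(p["tvec"]).ravel())
    for q in("base_mid","dish_a_mid","oval_mid"):
        for t in trace(q,p): print(n,q,round(t["confidence"],2),np.round(t["bbox"],0),t["pixels"].sum())
E
```

```text
pics
{'time': 0.0, 'joint_positions': [1.058, 0.218, 1.615, 0.0, 1.311, -0.112], 'joint_vel': [-0.001, -0.001, -0.001, -0.0, -0.0, 0.001], 'joint_efforts': [0.0, -39.684, -30.385, -0.0, 0.01, -0.0], 'ee_pos': [0.243, 0.575, 0.23], 'orientation': [-0.0, 0.199, 0.98, -0.001], 'contact_force': [0.138, 0.007, -0.05], 'torque': [-0.005, -0.009, 0.035], 'gripper_force': 0.0, 'width': 0.086}
top 373.2015575505083 [-0.072  0.     0.     0.     0.   ] [ 0.3602753  -0.00146008  1.04638057]
top base_mid 0.83 [297. 151.  31.  49.] 1063
top dish_a_mid 0.94 [188. 218.  39.  48.] 1133
top dish_a_mid 0.8 [197. 160.  56.  34.] 1126
top dish_a_mid 0.77 [187. 108.  39.  47.] 1033
top oval_mid 0.7 [131. 249.  43.  47.] 1087
scene 362.688563984939 [-0.091  0.     0.     0.     0.   ] [0.91120187 0.57131909 0.84709101]
scene base_mid 0.64 [201. 195.  48.  31.] 928
scene dish_a_mid 0.71 [212. 300.  40.  58.] 1446
scene dish_a_mid 0.67 [310. 236.  54.  27.] 1124
scene dish_a_mid 0.6 [256. 258.  44.  42.] 1242
scene oval_mid 0.98 [372. 264.  27.  49.] 1115
```

```bash
python3 - <<'E'
import cv2
t=cv2.imread("pics/top0.png");cv2.imwrite("pics/top0c.png",cv2.resize(t[60:310,80:380],(720,600),interpolation=cv2.INTER_CUBIC))
s=cv2.imread("pics/scene0.png");cv2.imwrite("pics/scene0c.png",cv2.resize(s,(800,600),interpolation=cv2.INTER_CUBIC))
E
```

```text
(no output)
```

View pics/top0c.png

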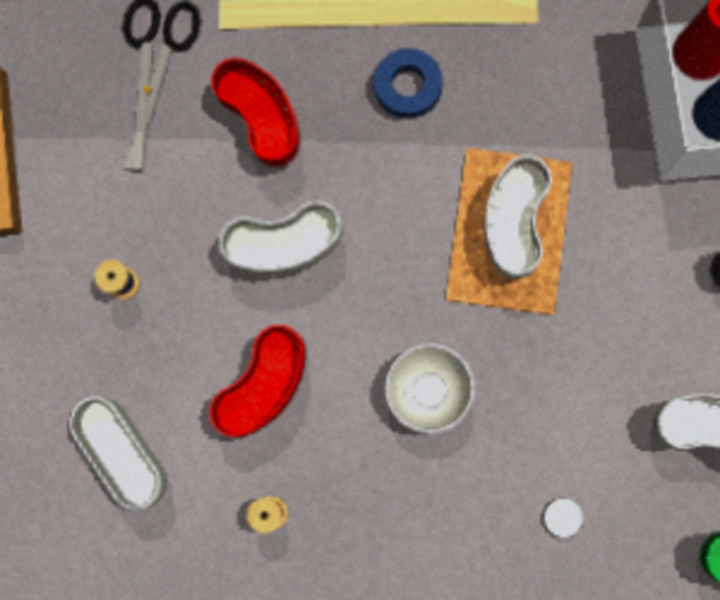

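View pics/scene0c.png

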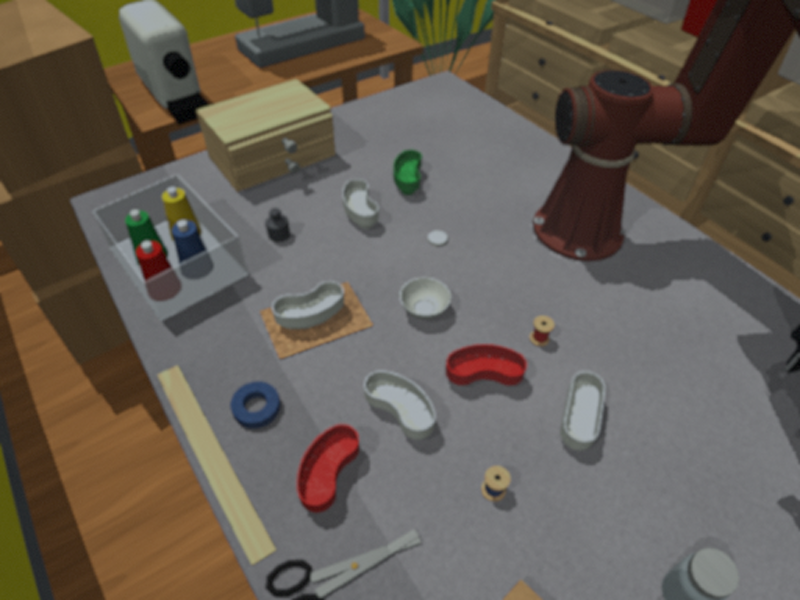

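The top view (crop ×2.4, offset 80,60) shows the base on cork at full-image px (297,150), a loose white kidney dish at (197,160), and a second one at about (372,236), which the network missed. The oval is at (129,249). The two reds (188,108 and 187,218) and the green (~382,293) are look-alikes.

```bash
cat > h.py <<'E'
from workcell import *
import cv2,numpy as np
from scipy.optimize import minimize
def outline(w,n=24):  # kidney, mid point origin, bulge +y
    R,a=.075,.6; h=w/2
    t=np.linspace(-a,a,n); c=np.array([0,-R])
    pol=lambda r,t:c+np.c_[r*np.sin(t),r*np.cos(t)]
    def cap(s):
        e=c+R*np.array([np.sin(s*a),np.cos(s*a)]); f=np.linspace(0,np.pi,n)
        return e+h*np.c_[np.sin(s*a+s*f),np.cos(s*a+s*f)]
    return np.r_[pol(R+h,t),cap(1),pol(R-h,t[::-1]),cap(-1)[::-1]]
def proj(P,p): return cv2.projectPoints(np.asarray(P,float),np.array(p["rvec"]),np.array(p["tvec"]),np.array([[p["fx"],0,p["cx"]],[0,p["fy"],p["cy"]],[0,0,1.]]),np.array(p["D"]))[0].reshape(-1,2)
def unproj(uv,p,z):
    K=np.array([[p["fx"],0,p["cx"]],[0,p["fy"],p["cy"]],[0,0,1.]]);R=cv2.Rodrigues(np.array(p["rvec"]))[0]
    q=cv2.undistortPoints(np.array([[uv]],float),K,np.array(p["D"])).ravel(); d=R.T@np.r_[q,1]; C=-R.T@np.array(p["tvec"]).ravel()
    return (C+d*(z-C[2])/d[2])[:2]
S=4
def sil(v,p,z0):
    x,y,a=v; c,s=np.cos(a),np.sin(a); m=np.zeros((384*S,512*S),np.uint8)
    lv=[(.056,z) for z in np.linspace(.02,.05,9)]+[(.030+.010*k/5,.004*k) for k in range(6)]
    for w,z in lv:
        o=outline(w)@np.array([[c,s],[-s,c]])+[x,y]
        cv2.fillPoly(m,[np.round((proj(np.c_[o,np.full(len(o),z0+z)],p)+.5)*S).astype(int)],255)
    return cv2.resize(m,(512,384),interpolation=cv2.INTER_AREA)/255.
def fit(obs,z0,x0):  # obs: list of (picture, mask)
    def cost(v):
        e=0
        for p,m in obs:
            s=sil(v,p,z0); e+=np.abs(s-m).sum()/m.sum()
        return e/len(obs)
    best=None
    for a in np.arange(-np.pi,np.pi,np.pi/6):
        e=cost((*x0,a))
        if best is None or e<best[0]: best=(e,a)
    v=np.array([*x0,best[1]])
    for st in(.02,.006):
        r=minimize(cost,v,method="Nelder-Mead",options=dict(initial_simplex=np.vstack([v]+[v+d for d in np.diag([st,st,st*15])]),xatol=1e-4,fatol=1e-4,maxiter=120)); v=r.x
    return r.x,r.fun
def masks(q,p,xy,z,tol=.035):
    out=[]
    for t in trace(q,p):
        m=t["pixels"]; r,c=np.nonzero(m); w=unproj((c.mean(),r.mean()),p,z)
        if np.hypot(*(w-xy))<tol: out.append((t["confidence"],m.astype(float)))
    return out[0][1] if out else None
E
python3 - <<'E'
from h import *
pt=get_image("top"); ps=get_image("scene")
for n,uv in dict(base=(297,151),A=(197,160),B=(376,236),oval=(131,249),bowl=(258,222),red1=(188,108),red2=(187,218),green=(382,293)).items():
    w=unproj(uv,pt,.03); print(n,np.round(w,3),proj([[*w,.03]],ps).round(0))
    if n in("base","A","B"):
        z0=.004 if n=="base" else 0
        for q in("base_mid","dish_b_mid"):
            obs=[(p,m) for p in(pt,ps) if (m:=masks(q,p,w,.03)) is not None]
            print(q,[int(m.sum()) for p,m in obs])
            for o in ([obs]+[[k] for k in obs] if len(obs)>1 else [obs] if obs else []): 
                v,e=fit(o,z0,w); print("  ",v.round(4),round(e,3))
E
```

```text
base [ 0.635 -0.117] [[197. 196.]]
base_mid [1033]
   [ 0.635  -0.1196 -3.2685] 0.299
dish_b_mid []
A [0.614 0.164] [[256. 259.]]
base_mid []
dish_b_mid []
B [ 0.393 -0.325] [[229. 131.]]
base_mid []
dish_b_mid [1146, 523]
   [ 0.3924 -0.335  -1.8784] 0.05
   [ 0.3923 -0.3341 -1.8644] 0.046
   [ 0.393  -0.3353 -1.8882] 0.045
oval [0.37  0.344] [[372. 262.]]
bowl [ 0.438 -0.004] [[272. 191.]]
red1 [0.768 0.191] [[210. 297.]]
red2 [0.452 0.191] [[310. 237.]]
green [ 0.24  -0.333] [[262. 116.]]
```

```bash
python3 - <<'E'
import re
s=open("h.py").read()
i=s.index("    best=None"); j=s.index("def masks")
s=s[:i]+'''    opt=lambda v,st,n:minimize(cost,v,method="Nelder-Mead",options=dict(initial_simplex=np.vstack([v]+[v+d for d in np.diag([st,st,st*15])]),xatol=1e-4,fatol=1e-4,maxiter=n))
    A=[a0] if a0 is not None else np.arange(0,2*np.pi,np.pi/4)
    r=min((opt(np.array([*x0,a]),.015,25) for a in A),key=lambda r:r.fun)
    r=opt(r.x,.005,80)
    return r.x,r.fun
'''+s[j:]
s=s.replace("def fit(obs,z0,x0)","def fit(obs,z0,x0,a0=None)")
open("h.py","w").write(s)
E
python3 - <<'E'
from h import *
ob={}
C=dict(base=((.635,-.117),0,.004),A=((.614,.164),1.6,0),B=((.393,-.334),-1.88,0))
for k in range(3):
  for cam in("top","scene"):
    p=get_image(cam); ts=[t for q in("base_mid","dish_a_mid") for t in trace(q,p)]
    for n,(xy,a,z0) in C.items():
        for t in ts:
            r,c=np.nonzero(t["pixels"])
            if np.hypot(*(unproj((c.mean(),r.mean()),p,.025+z0)-xy))<.03: ob.setdefault((n,cam),[]).append((p,t["pixels"].astype(float)))
for n,(xy,a,z0) in C.items():
    both=[]
    for cam in("top","scene"):
        o=ob.get((n,cam),[])
        if o:
            o=[(o[0][0],np.mean([m for _,m in o],0))]; both+=o
            v,e=fit(o,z0,xy,a); print(n,cam,len(ob[n,cam]),v.round(4),round(e,3))
    if len(both)>1: v,e=fit(both,z0,xy,a); print(n,"both",v.round(4),round(e,3))
E
```

```text
base top 3 [ 0.6376 -0.101  -0.1526] 0.04
base scene 3 [ 0.6366 -0.1022 -0.1575] 0.028
base both [ 0.6373 -0.1014 -0.1501] 0.04
A top 3 [0.6072 0.1612 1.7788] 0.057
A scene 3 [0.6041 0.1608 1.7652] 0.028
A both [0.6051 0.1607 1.7762] 0.064
```

Poses agree across both cameras: base (0.637, −0.1015, yaw −0.153), A (0.605, 0.161, 1.77), B (0.3925, −0.3345, −1.877). I'm moving over A now.

apply_moves --deltas '[[[33, -37.7, 0], [0, 0, -0.088], 100], [[33, -37.7, 0], [0, 0, -0.088], 100], [[33, -37.7, 0], [0, 0, -0.088], 100], [[33, -37.7, 0], [0, 0, -0.088], 100], [[33, -37.7, 0], [0, 0, -0.088], 100]]'

```text
time: 2.5
ee_pos: [0.4095, 0.3859, 0.2316]
orientation: [0.0, 0.41, 0.912, 0.0]
contact_force: [0.7, 0.6, 0.6]
width: 0.0851
gripper_force: 0.0
```

apply_moves --deltas '[[[33, -37.7, 0], [0, 0, -0.088], 100], [[33, -37.7, 0], [0, 0, -0.088], 100], [[33, -37.7, 0], [0, 0, -0.088], 100], [[33, -37.7, 0], [0, 0, -0.088], 100], [[33, -37.7, 0], [0, 0, -0.088], 100]]'

```text
time: 3.0
ee_pos: [0.5743, 0.1975, 0.2316]
orientation: [0.0, 0.599, 0.801, 0.0]
contact_force: [1.0, 1.1, -0.3]
width: 0.0851
gripper_force: 0.0
```

apply_moves --deltas '[[[32, -37, 0], [0, 0, -0.091], 100], [[0, 0, -40], [0, 0, 0], 100], [[0, 0, -40], [0, 0, 0], 100], [[0, 0, -20], [0, 0, 0], 100], [[0, 0, 0], [0, 0, 0], 100]]'

```text
time: 3.5
ee_pos: [0.6016, 0.1614, 0.1264]
orientation: [-0.003, 0.634, 0.774, -0.003]
contact_force: [-1.3, 0.4, -0.1]
width: 0.0853
gripper_force: 0.0
```

```bash
cat >> h.py <<'E'
def tool():
    s=read_state(); w,x,y,z=s["orientation"]; yy=np.array([2*(x*y-w*z),1-2*(x*x+z*z)])
    print("t",round(s["time"],2),"pos",np.round(s["ee_pos"],4),"psi",round(np.arctan2(yy[1],yy[0]),4),"tilt",np.round([2*(x*z+w*y),2*(y*z-w*x)],3),"F",np.round(s["contact_force"],1),"w",round(s["width"],4),"gf",round(s["gripper_force"],1),"j",np.round(s["joint_positions"],2))
E
python3 -c "from h import *; tool()"
```

```text
t 3.5 pos [0.6016 0.1614 0.1264] psi 0.1984 tilt [-0.009 -0.001] F [-1.3  0.4 -0.1] w 0.0853 gf 0.0 j [ 0.15  0.32  1.69  0.    1.14 -0.05]
```

apply_moves --deltas '[[[0, 0, -35], [0, 0, 0], 100], [[0, 0, -25], [0, 0, 0], 100], [[0, 0, 0], [0, 0, 0], 100]]'

```text
time: 3.8
ee_pos: [0.6027, 0.162, 0.0688]
orientation: [-0.002, 0.633, 0.774, -0.002]
contact_force: [-1.1, -0.5, -0.1]
width: 0.0853
gripper_force: 0.0
```

```bash
python3 - <<'E'
from h import *
tool(); p=get_image("scene"); cv2.imwrite("pics/s1.png",cv2.resize(p["color"][180:330,180:380],(800,600),interpolation=cv2.INTER_CUBIC)); tool()
E
```

```text
t 3.8 pos [0.6027 0.162  0.0688] psi 0.1993 tilt [-0.006 -0.001] F [-1.1 -0.5 -0.1] w 0.0853 gf 0.0 j [ 0.15  0.4   1.72 -0.    1.03 -0.05]
t 3.85 pos [0.6044 0.1623 0.071 ] psi 0.1993 tilt [-0.002 -0.   ] F [ 0.6  0.  -0.1] w 0.0856 gf 0.0 j [ 0.15  0.4   1.71 -0.    1.04 -0.05]
```

View pics/s1.png

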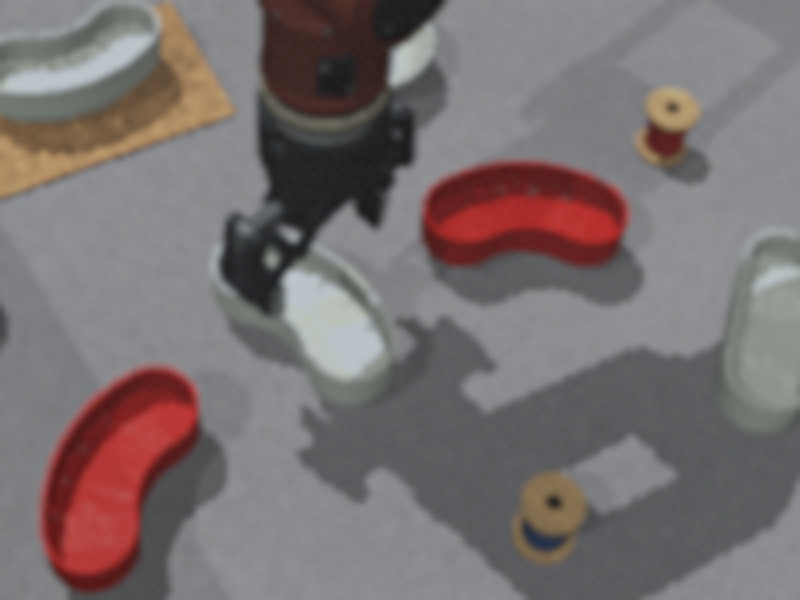

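The fingers (crop px ~255,260 and 370,200) straddle dish A at mid-length, and nothing else is nearby. I'll go down and close.

apply_moves --deltas '[[[0, 0, -25], [0, 0, 0], 100], [[0, 0, -20], [0, 0, 0], 100], [[0, 0, -8], [0, 0, 0], 100], [[0, 0, 0], [0, 0, 0], 100], [[0, 0, 0], [0, 0, 0], 100]]'

```text
time: 4.35
ee_pos: [0.6068, 0.1626, 0.0203]
orientation: [0.001, 0.633, 0.774, 0.001]
contact_force: [-0.9, 0.3, 1.2]
width: 0.0853
gripper_force: 0.0
```

apply_moves --deltas '[[[0, 0, 0], [0, 0, 0], 55], [[0, 0, 0], [0, 0, 0], 40], [[0, 0, 0], [0, 0, 0], 40], [[0, 0, 0], [0, 0, 0], 40], [[0, 0, 0], [0, 0, 0], 40]]'

```text
time: 4.85
ee_pos: [0.6062, 0.1625, 0.0203]
orientation: [0.001, 0.633, 0.774, 0.001]
contact_force: [-1.6, 0.4, 5.6]
width: 0.0559
gripper_force: 59.0
```

```bash
python3 -c "from h import *; tool()"
```

```text
t 4.85 pos [0.6062 0.1625 0.0203] psi 0.199 tilt [0.002 0.   ] F [-1.6  0.4  5.6] w 0.0559 gf 59.0 j [ 0.15  0.47  1.72  0.    0.95 -0.05]
```

Grip is firm (55.9 mm). Lift, then carry and turn by −1.92 to above the base.

apply_moves --deltas '[[[0, 0, 20], [0, 0, 0], 40], [[0, 0, 40], [0, 0, 0], 40], [[0, 0, 35], [0, 0, 0], 40], [[0, 0, 15], [0, 0, 0], 40], [[0, -10, 0], [0, 0, -0.1], 40]]'

```text
time: 5.35
ee_pos: [0.6077, 0.1535, 0.1324]
orientation: [0.002, 0.672, 0.741, 0.003]
contact_force: [-0.5, -0.6, -1.1]
width: 0.0558
gripper_force: 59.4
```

apply_moves --deltas '[[[2.5, -20, 0], [0, 0, -0.14], 40], [[2.5, -20, 0], [0, 0, -0.14], 40], [[2.5, -20, 0], [0, 0, -0.14], 40], [[2.5, -20, 0], [0, 0, -0.14], 40], [[2.5, -20, 0], [0, 0, -0.14], 40]]'

```text
time: 5.85
ee_pos: [0.6168, 0.0515, 0.1271]
orientation: [-0.0, 0.886, 0.464, -0.001]
contact_force: [-0.1, 0.0, -1.0]
width: 0.0559
gripper_force: 59.4
```

apply_moves --deltas '[[[2.5, -20, 0], [0, 0, -0.14], 40], [[2.5, -20, 0], [0, 0, -0.14], 40], [[2.5, -20, 0], [0, 0, -0.14], 40], [[2.5, -20, 0], [0, 0, -0.14], 40], [[2.5, -20, 0], [0, 0, -0.14], 40]]'

```text
time: 6.35
ee_pos: [0.6294, -0.0484, 0.1271]
orientation: [-0.0, 0.991, 0.132, -0.001]
contact_force: [0.1, 0.3, -2.7]
width: 0.0559
gripper_force: 59.4
```

apply_moves --deltas '[[[2.5, -20, 0], [0, 0, -0.14], 40], [[2.5, -20, 0], [0, 0, -0.14], 40], [[1, -14, 0], [0, 0, -0.143], 40], [[0, 0, 0], [0, 0, 0], 40], [[0, 0, 0], [0, 0, 0], 40]]'

```text
time: 6.85
ee_pos: [0.6355, -0.1014, 0.1274]
orientation: [-0.0, 0.997, -0.075, -0.001]
contact_force: [0.5, 0.1, -0.9]
width: 0.0558
gripper_force: 59.5
```

```bash
python3 - <<'E'
from h import *
tool(); s=read_state(); z=s["ee_pos"][2]-.0203; xy=s["ee_pos"][:2]
for cam in("top","scene"):
    p=get_image(cam)
    if cam=="scene": cv2.imwrite("pics/s2.png",cv2.resize(p["color"][110:260,120:320],(800,600),interpolation=cv2.INTER_CUBIC))
    for q in("dish_a_mid","base_mid"):
        for t in trace(q,p): print(cam,q,round(t["confidence"],2),np.round(t["bbox"]),t["pixels"].sum())
    d=proj([[*xy,z+.025]],p); print("expect",d)
E
```

```text
t 6.85 pos [ 0.6355 -0.1014  0.1274] psi -1.7218 tilt [-0.002  0.001] F [ 0.5  0.1 -0.9] w 0.0558 gf 59.5 j [-0.27  0.36  1.64  0.    1.14  1.45]
top dish_a_mid 0.66 [190. 217.  38.  42.] 1037
top dish_a_mid 0.59 [185. 108.  35.  49.] 921
expect [[295.15397235 140.15532602]]
scene dish_a_mid 0.95 [312. 234.  55.  25.] 1163
scene dish_a_mid 0.9 [210. 301.  39.  59.] 1442
scene dish_a_mid 0.82 [196. 171.  50.  34.] 875
scene base_mid 0.91 [198. 196.  49.  35.] 915
expect [[195.48746631 174.68549892]]
```

View pics/s2.png

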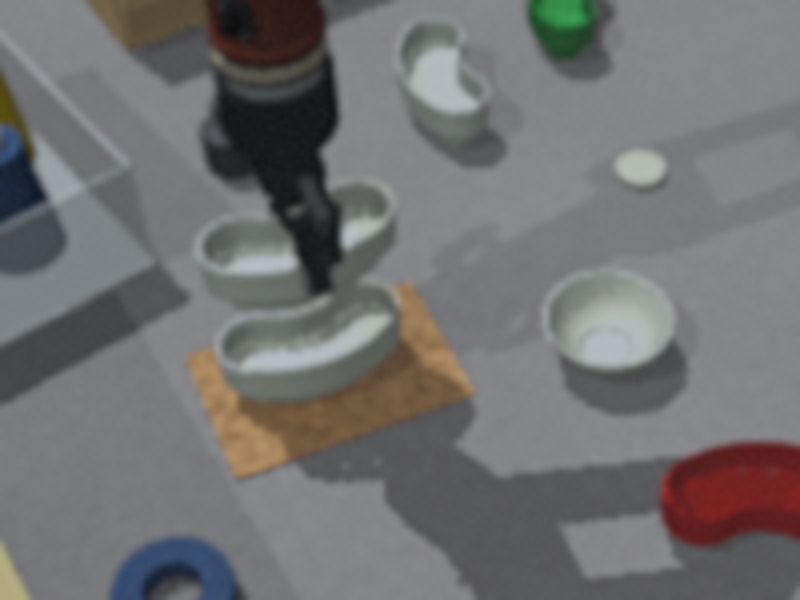

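Dish A hangs level above the base (crop px 300,245 over 310,340), the same way round. I'll check the length offset numerically.

```bash
python3 - <<'E'
from h import *
s=read_state(); z=s["ee_pos"][2]-.0203; xy=s["ee_pos"][:2]
p=get_image("scene"); fr=cv2.cvtColor(p["color"],cv2.COLOR_BGR2GRAY)
ms=[t["pixels"] for q in("dish_a_mid","dish_b_mid") for t in trace(q,p) if np.hypot(t["bbox"][0]-196,t["bbox"][1]-171)<8]
print(len(ms)); m=np.mean(ms,0)
val=(fr>75)|(m>.5)   # drop dark finger pixels
kk=np.zeros_like(val);kk[140:200,160:235]=1
R=[]
for yaw in np.arange(-.35,.06,.05):
  for dx in np.arange(-8,9,2)*1e-3:
    for dy in np.arange(-6,7,2)*1e-3:
      e=(np.abs(sil((xy[0]+dx,xy[1]+dy,yaw),p,z)-m)*(val&kk)).sum()/m.sum(); R.append((e,yaw,dx,dy))
R.sort()
for r in R[:8]: print(np.round(r,3))
E
```

```text
1
[ 0.112 -0.15  -0.002  0.   ]
[ 0.112 -0.1   -0.002  0.   ]
[ 0.117 -0.1   -0.002  0.002]
[ 0.118 -0.1   -0.004  0.   ]
[ 0.119 -0.15   0.     0.   ]
[ 0.122 -0.15  -0.002  0.002]
[ 0.124 -0.15   0.     0.002]
[ 0.126 -0.05  -0.004  0.   ]
```

apply_moves --deltas '[[[3, 0, -15], [0, 0, 0], 40], [[0, 0, -20], [0, 0, 0], 40], [[0, 0, -15], [0, 0, 0], 40], [[0, 0, -8], [0, 0, 0], 40], [[0, 0, -5], [0, 0, 0], 40]]'

```text
time: 7.8
ee_pos: [0.6382, -0.1015, 0.0634]
orientation: [-0.0, 0.997, -0.077, -0.001]
contact_force: [0.7, -0.2, -1.2]
width: 0.056
gripper_force: 59.5
```

apply_moves --deltas '[[[0, 0, -4], [0, 0, 0], 40], [[0, 0, -3], [0, 0, 0], 40], [[0, 0, -1], [0, 0, 0], 40], [[0, 0, 0], [0, 0, 0], 40], [[0, 0, 0], [0, 0, 0], 40]]'

```text
time: 8.3
ee_pos: [0.6395, -0.1018, 0.0579]
orientation: [0.0, 0.997, -0.077, 0.0]
contact_force: [0.5, 0.6, -1.2]
width: 0.0558
gripper_force: 59.4
```

```bash
python3 -c "from h import *; tool()"
```

```text
t 8.3 pos [ 0.6395 -0.1018  0.0579] psi -1.724 tilt [ 0.001 -0.   ] F [ 0.5  0.6 -1.2] w 0.0558 gf 59.4 j [-0.27  0.45  1.66  0.    1.03  1.46]
```

apply_moves --deltas '[[[0, 0, -1.5], [0, 0, 0], 40], [[0, 0, -1], [0, 0, 0], 40], [[0, 0, 0], [0, 0, 0], 40]]'

```text
time: 8.6
ee_pos: [0.639, -0.1017, 0.0546]
orientation: [-0.0, 0.997, -0.077, -0.0]
contact_force: [-0.0, -0.7, -0.7]
width: 0.056
gripper_force: 59.4
```

apply_moves --deltas '[[[0, 0, -0.7], [0, 0, 0], 40], [[0, 0, 0], [0, 0, 0], 40]]'

```text
time: 8.8
ee_pos: [0.6392, -0.1018, 0.0544]
orientation: [0.0, 0.997, -0.077, -0.0]
contact_force: [-1.8, 0.3, 1.2]
width: 0.0557
gripper_force: 59.9
```

apply_moves --deltas '[[[0, 0, -0.7], [0, 0, 0], 40], [[0, 0, 0], [0, 0, 0], 40]]'

```text
time: 9.0
ee_pos: [0.6393, -0.1019, 0.0543]
orientation: [0.0, 0.997, -0.076, -0.0]
contact_force: [-2.5, 0.4, 6.0]
width: 0.0556
gripper_force: 60.7
```

Contact comes at the expected seated height (0.0543). I'll release, lift and look.

apply_moves --deltas '[[[0, 0, 0], [0, 0, 0], 75], [[0, 0, 0], [0, 0, 0], 95], [[0, 0, 0], [0, 0, 0], 95], [[0, 0, 15], [0, 0, 0], 95], [[0, 0, 30], [0, 0, 0], 95]]'

```text
time: 9.5
ee_pos: [0.6366, -0.101, 0.0961]
orientation: [-0.001, 0.997, -0.077, -0.003]
contact_force: [-1.0, -0.5, -0.3]
width: 0.0811
gripper_force: 0.0
```

apply_moves --deltas '[[[0, 0, 40], [0, 0, 0.1], 100], [[-15, -20, 20], [0, 0, 0.145], 100], [[-30, -30, 0], [0, 0, 0.145], 100], [[-30, -30, 0], [0, 0, 0.145], 100], [[-30, -30, 0], [0, 0, 0.145], 100]]'

```text
time: 10.0
ee_pos: [0.5337, -0.2128, 0.1602]
orientation: [0.001, 0.965, 0.264, 0.001]
contact_force: [1.0, -0.1, -0.4]
width: 0.0852
gripper_force: 0.0
```

apply_moves --deltas '[[[-30, -30, 0], [0, 0, 0.145], 100], [[-30, -30, 0], [0, 0, 0.145], 100], [[-30, -30, 0], [0, 0, 0.145], 100], [[-20, -20, 0], [0, 0, 0.145], 100], [[0, 0, 0], [0, 0, 0.145], 100]]'

```text
time: 10.5
ee_pos: [0.4228, -0.3239, 0.1597]
orientation: [0.001, 0.811, 0.585, -0.0]
contact_force: [0.7, -0.6, -0.0]
width: 0.0854
gripper_force: 0.0
```

```bash
python3 - <<'E'
from h import *
tool()
p=get_image("scene"); pt=get_image("top")
a=cv2.resize(p["color"][150:240,140:260],(600,450),interpolation=cv2.INTER_CUBIC)
cv2.imwrite("pics/s3.png",a)
for pp,n in((p,"scene"),(pt,"top")):
    for q in("dish_a_mid","base_mid"):
        for t in trace(q,pp): print(n,q,round(t["confidence"],2),np.round(t["bbox"]),t["pixels"].sum())
        m=masks(q,pp,(.637,-.1),.05,.05)
        if m is not None:
            # upper dish fit (rim part only approximated by union silhouette)
            print(q,"mask",m.sum())
    print("pred rim centre",proj([[.637,-.1015,.084]],pp))
E
```

```text
t 10.5 pos [ 0.4228 -0.3239  0.1597] psi -0.3205 tilt [ 0.    -0.002] F [ 0.7 -0.6 -0. ] w 0.0854 gf 0.0 j [-0.78  0.09  1.89 -0.    1.15 -0.46]
scene dish_a_mid 0.98 [210. 300.  37.  60.] 1419
scene dish_a_mid 0.79 [196. 188.  47.  32.] 1026
scene dish_a_mid 0.79 [310. 234.  55.  27.] 1138
dish_a_mid mask 1026.0
scene base_mid 0.86 [199. 202.  45.  26.] 303
base_mid mask 303.0
pred rim centre [[196.83253089 186.67120246]]
top dish_a_mid 0.84 [189. 109.  38.  50.] 1019
top dish_a_mid 0.57 [296. 147.  26.  56.] 1075
top dish_a_mid 0.57 [188. 218.  39.  45.] 1084
dish_a_mid mask 1075.0
top base_mid 0.46 [295. 173.  14.   5.] 47
pred rim centre [[293.38439929 144.88097128]]
```

View pics/s3.png

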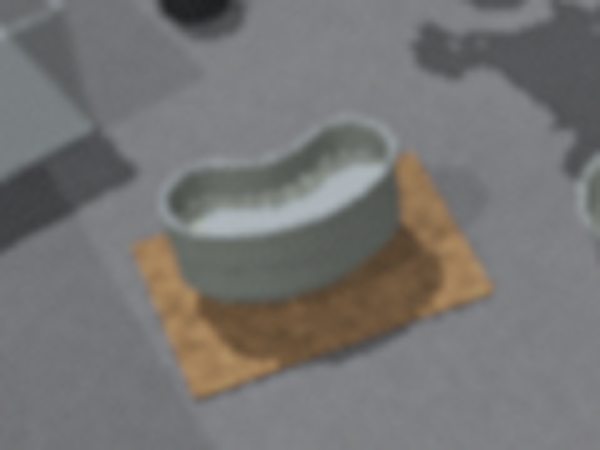

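The stack of two is level and aligned (crop px 280,210), and the dish on the mat appears unmoved. Next I'll move over B and go partway down.

apply_moves --deltas '[[[-30, -10.6, 0], [0, 0, 0.0145], 100], [[0, 0, -30], [0, 0, 0], 100], [[0, 0, -35], [0, 0, 0], 100], [[0, 0, -20], [0, 0, 0], 100], [[0, 0, 0], [0, 0, 0], 100]]'

```text
time: 11.5
ee_pos: [0.3926, -0.3289, 0.0698]
orientation: [-0.004, 0.807, 0.59, -0.0]
contact_force: [-0.3, 0.6, -0.1]
width: 0.085
gripper_force: 0.0
```

```bash
python3 - <<'E'
from h import *
tool(); p=get_image("scene"); cv2.imwrite("pics/s4.png",cv2.resize(p["color"][80:200,180:340],(800,600),interpolation=cv2.INTER_CUBIC)); tool()
obs=[]
for cam in("top","scene"):
    p=get_image(cam); m=masks("dish_a_mid",p,(.637,-.1),.06,.04)
    if m is not None: obs.append((p,m)); print(cam,*fit([(p,m)],.034,(.637,-.1015),-.15))
if len(obs)>1: print(fit(obs,.034,(.637,-.1015),-.15))
E
```

```text
t 11.5 pos [ 0.3926 -0.3289  0.0698] psi -0.3078 tilt [-0.005  0.006] F [-0.3  0.6 -0.1] w 0.085 gf 0.0 j [-0.83  0.19  1.98 -0.    0.98 -0.53]
t 11.55 pos [ 0.3939 -0.3303  0.0719] psi -0.3077 tilt [-0.003  0.003] F [ 1.1 -0.5  0.4] w 0.0854 gf 0.0 j [-0.83  0.19  1.98 -0.    0.98 -0.53]
top [ 0.63806092 -0.09920959 -0.14313478] 0.06762360446570972
scene [ 0.63853628 -0.10090377 -0.17992124] 0.08345459777202285
(array([ 0.63839472, -0.09982635, -0.15519724]), np.float64(0.08176482585852292))
```

View pics/s4.png

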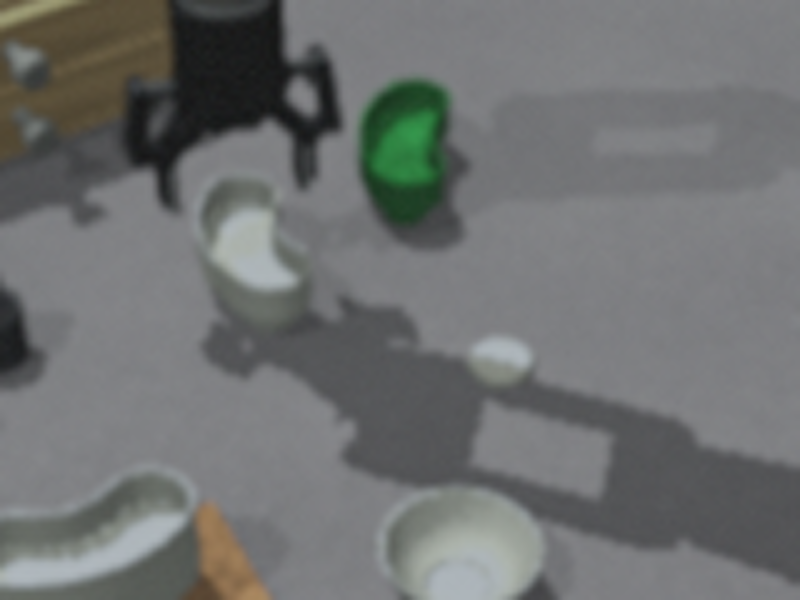

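Fingers (crop px 170,195 and 305,180) are above and across B, with green clear at (405,150). I'll check numerically before going down.

```bash
python3 - <<'E'
from h import *
tool(); p=get_image("scene"); s=read_state(); x,y,z=s["ee_pos"]; u=np.array([np.cos(-.307),np.sin(-.307)])*.0425
uv=proj([[x+u[0],y+u[1],z+.013],[x-u[0],y-u[1],z+.013]],p); print("tips crop px",(uv-[180,80])*5)
for q in("dish_b_mid","base_mid"):
    m=masks(q,p,(.393,-.334),.03,.04)
    if m is not None: print(q,m.sum(),fit([(p,m)],0,(.3925,-.3345),-1.877), np.abs(sil((.3925,-.3345,-1.877),p,0)-m).sum()/m.sum())
E
```

```text
t 11.75 pos [ 0.3961 -0.3329  0.0752] psi -0.3076 tilt [ 0.002 -0.003] F [0.6 0.2 0.7] w 0.0851 gf 0.0 j [-0.83  0.18  1.98  0.    0.98 -0.53]
tips crop px [[169.8393536  196.83000174]
 [288.20018825 175.83041414]]
dish_b_mid 586.0 (array([ 0.39146332, -0.33760479, -1.87856916]), np.float64(0.08403265743157332)) 0.09481362510874657
```

apply_moves --deltas '[[[-3, -2, -22], [0, 0, 0], 100], [[0, 0, -22], [0, 0, 0], 100], [[0, 0, -11], [0, 0, 0], 100], [[0, 0, 0], [0, 0, 0], 100], [[0, 0, 0], [0, 0, 0], 100]]'

```text
time: 12.4
ee_pos: [0.3922, -0.334, 0.0189]
orientation: [0.0, 0.807, 0.59, 0.0]
contact_force: [-0.4, -0.1, 0.3]
width: 0.0855
gripper_force: 0.0
```

apply_moves --deltas '[[[0, 0, 0], [0, 0, 0], 55], [[0, 0, 0], [0, 0, 0], 40], [[0, 0, 0], [0, 0, 0], 40], [[0, 0, 0], [0, 0, 0], 40], [[0, 0, 0], [0, 0, 0], 40]]'

```text
time: 12.9
ee_pos: [0.3931, -0.3349, 0.0199]
orientation: [0.002, 0.807, 0.59, 0.0]
contact_force: [1.4, 0.2, 6.3]
width: 0.0558
gripper_force: 62.4
```

```bash
python3 -c "from h import *; tool()"
```

```text
t 12.9 pos [ 0.3931 -0.3349  0.0199] psi -0.3076 tilt [ 0.002 -0.002] F [1.4 0.2 6.3] w 0.0558 gf 62.4 j [-0.84  0.28  2.    0.    0.87 -0.53]
```

apply_moves --deltas '[[[0, 0, 20], [0, 0, 0], 40], [[0, 0, 40], [0, 0, 0], 40], [[0, 0, 40], [0, 0, 0], 40], [[0, 0, 20], [0, 0, 0], 40], [[5, 6, 10], [0, 0, 0.05], 40]]'

```text
time: 13.4
ee_pos: [0.3974, -0.329, 0.151]
orientation: [0.002, 0.792, 0.61, -0.0]
contact_force: [0.7, 0.8, -0.7]
width: 0.0552
gripper_force: 62.1
```

apply_moves --deltas '[[[20, 19, 0], [0, 0, 0.14], 40], [[20, 19, 0], [0, 0, 0.14], 40], [[20, 19, 0], [0, 0, 0.14], 40], [[20, 19, 0], [0, 0, 0.14], 40], [[20, 19, 0], [0, 0, 0.14], 40]]'

```text
time: 13.9
ee_pos: [0.4967, -0.2314, 0.1475]
orientation: [-0.001, 0.532, 0.846, -0.0]
contact_force: [0.9, 0.5, -1.4]
width: 0.0554
gripper_force: 62.1
```

apply_moves --deltas '[[[20, 19, 0], [0, 0, 0.14], 40], [[20, 19, 0], [0, 0, 0.14], 40], [[20, 19, 0], [0, 0, 0.14], 40], [[20, 19, 0], [0, 0, 0.14], 40], [[20, 19, 0], [0, 0, 0.14], 40]]'

```text
time: 14.4
ee_pos: [0.5966, -0.1365, 0.1472]
orientation: [-0.001, 0.21, 0.978, 0.0]
contact_force: [0.2, -0.2, -1.2]
width: 0.0557
gripper_force: 62.1
```

apply_moves --deltas '[[[20, 19, 0], [0, 0, 0.14], 40], [[20, 19, 0], [0, 0, 0.135], 40], [[0, 0, 0], [0, 0, 0], 40], [[0, 0, 0], [0, 0, 0], 40], [[0, 0, 0], [0, 0, 0], 40]]'

```text
time: 14.9
ee_pos: [0.6356, -0.1001, 0.1476]
orientation: [-0.001, 0.077, 0.997, -0.0]
contact_force: [-0.0, -1.0, -0.5]
width: 0.0557
gripper_force: 62.1
```

```bash
python3 - <<'E'
from h import *
tool(); s=read_state(); z=s["ee_pos"][2]-.0199; xy=s["ee_pos"][:2]
p=get_image("scene"); fr=cv2.cvtColor(p["color"],cv2.COLOR_BGR2GRAY)
d=proj([[*xy,z+.025]],p)[0]; print(d)
ts=trace("dish_b_mid",p); print([(np.round(t["bbox"]).tolist(),round(t["confidence"],2)) for t in ts])
cv2.imwrite("pics/s5.png",cv2.resize(p["color"][110:230,120:280],(800,600),interpolation=cv2.INTER_CUBIC))
ms=[t["pixels"] for t in ts if np.hypot(*(np.array(t["bbox"][:2])-d))<9]
if ms:
  m=ms[0]*1.; val=(fr>75)|(m>.5); kk=np.zeros_like(val); c,r=d.astype(int); kk[r-32:r+32,c-38:c+38]=1
  R=[]
  for yaw in np.arange(-.35,.06,.05):
   for dx in np.arange(-8,9,2)*1e-3:
    for dy in np.arange(-6,7,2)*1e-3:
      R.append(((np.abs(sil((xy[0]+dx,xy[1]+dy,yaw),p,z)-m)*(val&kk)).sum()/m.sum(),yaw,dx,dy))
  R.sort()
  for r in R[:6]: print(np.round(r,3))
E
```

```text
t 14.9 pos [ 0.6356 -0.1001  0.1476] psi 1.4159 tilt [-0.002  0.   ] F [-0.  -1.  -0.5] w 0.0557 gf 62.1 j [-0.26  0.33  1.63 -0.    1.18 -1.68]
[194.84678121 169.69346147]
[([193.0, 166.0, 50.0, 32.0], 0.95), ([262.0, 110.0, 18.0, 28.0], 0.8)]
[ 0.087 -0.1    0.     0.002]
[ 0.087 -0.05  -0.002  0.   ]
[ 0.087 -0.1    0.     0.   ]
[ 0.089 -0.05  -0.002  0.002]
[ 0.091 -0.05   0.     0.002]
[ 0.093 -0.1   -0.002  0.   ]
```

View pics/s5.png

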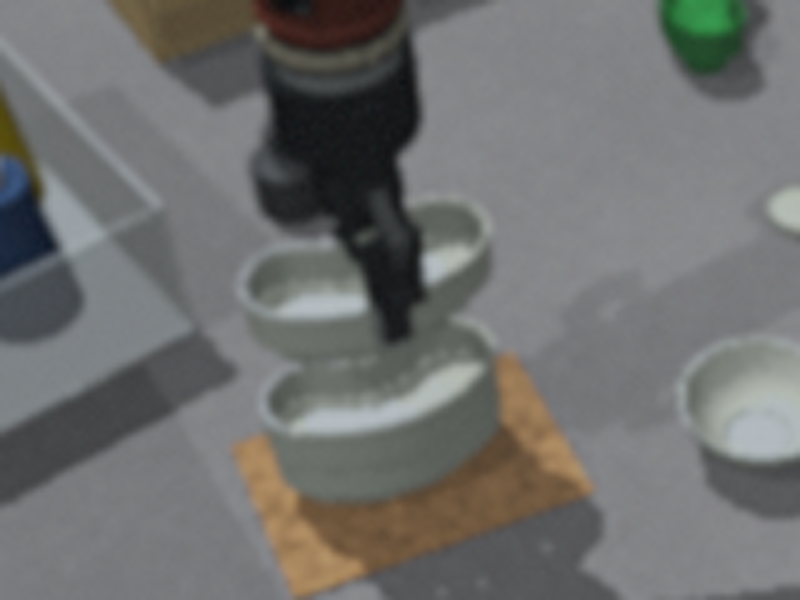

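Dish B hangs level and the same way round above the stack (crop px 365,280 over 380,410), so I'll lower it.

apply_moves --deltas '[[[2.5, -0.5, -15], [0, 0, -0.02], 40], [[0, 0, -18], [0, 0, 0], 40], [[0, 0, -12], [0, 0, 0], 40], [[0, 0, -8], [0, 0, 0], 40], [[0, 0, -4], [0, 0, 0], 40]]'

```text
time: 15.5
ee_pos: [0.6384, -0.1002, 0.0897]
orientation: [-0.001, 0.087, 0.996, 0.0]
contact_force: [-0.7, -0.4, -0.5]
width: 0.0554
gripper_force: 62.1
```

apply_moves --deltas '[[[0, 0, -3], [0, 0, 0], 40], [[0, 0, -1], [0, 0, 0], 40], [[0, 0, 0], [0, 0, 0], 40], [[0, 0, 0], [0, 0, 0], 40]]'

```text
time: 15.9
ee_pos: [0.6399, -0.1003, 0.0881]
orientation: [0.001, 0.087, 0.996, -0.0]
contact_force: [-0.3, -1.0, -1.3]
width: 0.0556
gripper_force: 62.1
```

```bash
python3 -c "from h import *; tool()"
```

```text
t 15.9 pos [ 0.6399 -0.1003  0.0881] psi 1.3973 tilt [ 0.001 -0.   ] F [-0.3 -1.  -1.3] w 0.0556 gf 62.1 j [-0.26  0.41  1.65 -0.    1.08 -1.66]
```

apply_moves --deltas '[[[-0.5, 0, -2], [0, 0, 0], 40], [[0, 0, -1.2], [0, 0, 0], 40], [[0, 0, 0], [0, 0, 0], 40]]'

```text
time: 16.2
ee_pos: [0.6388, -0.1002, 0.0842]
orientation: [0.0, 0.087, 0.996, 0.0]
contact_force: [-1.0, 0.3, -1.3]
width: 0.0556
gripper_force: 62.2
```

apply_moves --deltas '[[[0, 0, -0.7], [0, 0, 0], 40], [[0, 0, 0], [0, 0, 0], 40]]'

```text
time: 16.4
ee_pos: [0.639, -0.1001, 0.084]
orientation: [0.0, 0.087, 0.996, 0.0]
contact_force: [-1.5, 0.5, 0.5]
width: 0.0556
gripper_force: 62.5
```

apply_moves --deltas '[[[0, 0, -0.7], [0, 0, 0], 40], [[0, 0, 0], [0, 0, 0], 40]]'

```text
time: 16.6
ee_pos: [0.6391, -0.1001, 0.0839]
orientation: [0.0, 0.087, 0.996, 0.0]
contact_force: [-3.2, 0.2, 4.6]
width: 0.0558
gripper_force: 62.9
```

Seated at exactly the predicted 0.0839. I'll release, retreat and check.

apply_moves --deltas '[[[0, 0, 0], [0, 0, 0], 75], [[0, 0, 0], [0, 0, 0], 95], [[0, 0, 0], [0, 0, 0], 95], [[0, 0, 15], [0, 0, 0], 95], [[0, 0, 30], [0, 0, 0], 95]]'

```text
time: 17.1
ee_pos: [0.6363, -0.0996, 0.1254]
orientation: [-0.003, 0.087, 0.996, 0.001]
contact_force: [0.3, 0.8, -0.1]
width: 0.0811
gripper_force: 0.0
```

apply_moves --deltas '[[[0, 0, 40], [0, 0, 0], 100], [[-20, -20, 20], [0, 0, 0], 100], [[-30, -30, 0], [0, 0, 0], 100], [[-30, -30, 0], [0, 0, 0], 100], [[-30, -30, 0], [0, 0, 0], 100]]'

```text
time: 17.6
ee_pos: [0.5283, -0.2113, 0.1896]
orientation: [0.001, 0.086, 0.996, -0.001]
contact_force: [0.6, -0.4, 0.3]
width: 0.0852
gripper_force: 0.0
```

apply_moves --deltas '[[[-30, -30, 0], [0, 0, 0], 100], [[-30, -30, 0], [0, 0, 0], 100], [[0, 0, 0], [0, 0, 0], 100], [[0, 0, 0], [0, 0, 0], 100], [[0, 0, 0], [0, 0, 0], 100]]'

```text
time: 18.1
ee_pos: [0.4697, -0.2698, 0.1885]
orientation: [0.001, 0.086, 0.996, -0.0]
contact_force: [0.5, 0.2, -0.0]
width: 0.0853
gripper_force: 0.0
```

```bash
python3 - <<'E'
from h import *
tool()
pt=get_image("top"); p=get_image("scene")
a=cv2.resize(p["color"][140:240,140:260],(540,450),interpolation=cv2.INTER_CUBIC); b=cv2.resize(pt["color"][110:190,264:312],(260,450),interpolation=cv2.INTER_CUBIC)
cv2.imwrite("pics/s6.png",np.hstack([a,b]))
for n,pp in(("scene",p),("top",pt)):
    m=masks("dish_a_mid",pp,(.637,-.1),.09,.05)
    if m is not None: print(n,m.sum(),fit([(pp,m)],.064,(.637,-.1015),-.15))
m=masks("base_mid",p,(.637,-.1),.02,.06); print(m is not None and m.sum())
E
```

```text
t 18.1 pos [ 0.4697 -0.2698  0.1885] psi 1.3976 tilt [ 0.001 -0.   ] F [ 0.5  0.2 -0. ] w 0.0853 gf 0.0 j [-0.65  0.08  1.85  0.    1.21 -2.05]
scene 326.0 (array([ 0.64549997, -0.07008941,  0.0431336 ]), np.float64(2.3602790809575365))
306.0
```

View pics/s6.png

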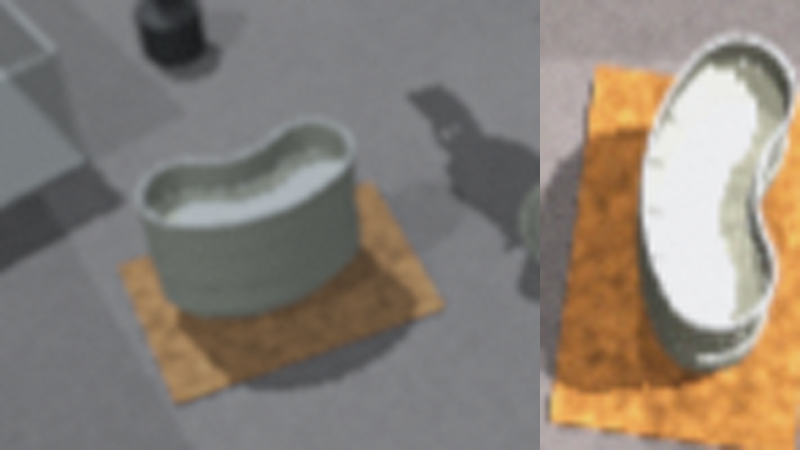

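The picture shows one level, aligned three-dish stack (left crop px 245,220), fully seated with no gaps. The arm is clear, so I'm handing in.

```bash
python3 -c "from workcell import *; print(hand_in())"
```

```text
the job is handed in; nothing more can be done
None
```

Both loose kidney dishes are nested level into the dish on the cork mat, which shows no sign of having moved. The oval dish and the red and green look-alikes were left alone, and the job was handed in at about 18 s of the 58 s allowed.

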